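# Pack out a test cube in a pedal clamp and hold it clamped

### The arm

A 6-joint arm with a two-finger parallel gripper is mounted at the origin on a cart in front of the work surface, level with it; the furniture and walls round the work are solid. World frame = base frame: x ahead of the robot, y to its left, z up, the work surface at z = 0. Lengths are in m, angles in rad, forces in N, time in s.
With the tool pointing down it reaches from about 0.3 to 0.875 m from the base axis. Payload 4.2 kg.
Tool frame: the origin (TCP) lies between the finger pads; the fingertips stand robot.tip_reach ahead of it and the grasp point (between the pads) lies 8 mm behind it (robot.tip_reach is the distance from the TCP to the fingertips, in m); z points along the fingers, y is the line along which they close (so a half turn about z gives the same grasp; the last joint's range is limited). The gripper opens to 85 mm and grips with 20 to 120 N. Pads are 22 mm wide; open, the fingers measure 114 mm over their backs; the gripper's body (76 mm by 85 mm) begins 54 mm behind the grasp point. The pads swing forward as they close: fully open they stand 13 mm farther back than shut.
Start: joints at [1.098, 0.32, 1.565, -0, 1.257, -0.02], TCP at [0.252, 0.517, 0.242] pointing down, gripper open.
Joint ranges: [-3.11, 3.11], [-0.84, 2.01], [0.21, 2.61], [-1.34, 4.49], [0.05, 2.63], [-2.56, 2.56]. Speed limits (rad/s): [2.57, 2.57, 3.14, 3.14, 3.14, 3.14].

### API

Orientations are given as a 3x3 rotation matrix whose columns are the frame's x, y, z axes.
In Python, from cell import robot gives the robot as it stands.
- The arm moves only by the tool send_rows, never from a script. Its argument "motion" is a list of rows, each an object with "hand": the opening in per cent of the stroke, from 0 (shut) to 100 (fully open); "delta_pos": the shift along the tool's x, y, z in cm, a list of three; "turn": the turn about the tool's z in degrees. In form: [{"hand": hand, "delta_pos": [x, y, z], "turn": turn}, ...]. A call has 1 to 20 rows; each row is the pose to reach, as a shift and turn from the pose commanded when the call began, along the tool's axes at that moment; what a row does not reach only later rows make up. A row lasts 1/10 s, in which the tool goes at most 50 mm and 8.59 degrees, less where a joint would pass 70% of its speed; a pose out of reach is approached as far as the arm can. A call with a gripper value outside its range is refused whole. The fingers move at their own pace and stop on an object; "squeeze" is the grip in N (left out, the last holds). Time passes only in rows, so rows that repeat a pose let the fingers close. It gives the time, the measured TCP pose, the force, the opening and the grip force at its end, in the units of the state.
- robot.get_state(): the state, without advancing time (a new reading comes with each control period).
- robot.grab_frame(name): name is "side" or "top" or "wrist"; returns the picture (400x640x3 uint8, red, green, blue); there is no depth.
- robot.camera_info(name): a dict with "mtx" (3x3 intrinsics, pixels), "rvec" (rotation vector, rad) and "tvec" (3), from world to camera coordinates, as OpenCV has them; the wrist camera has in their place "tool_from_camera" (4x4, takes a point from camera to tool coordinates, whose origin is the TCP and whose axes are the flange's). Camera axes: x right, y down, z forward; pixel columns grow to the right and rows downward; lengths in m; the calibration is good to about 2 mm. A picture is of the moment at which its call begins: read the wrist's pose just before it. camera_info takes no time and is no camera call.
- robot.close_job(): hands the job in; it is judged then, once.
The state is a dict: "time": time; "q": joint angles; "joint_velocities": joint speeds; "joint_efforts": joint torques, N m; "tool_pos": TCP position; "tcp_rot": TCP orientation; "wrist_force": force on the tool from outside, world axes, zero at the start; "wrist_torque": the same for the moment, N m; "grip_width": finger opening in m; "grasp_force": force on a finger pad.
Only numpy, scipy, OpenCV 4.12 (cv2) and the standard library are available. Lean on these libraries where they do the work, as an engineer would, in place of code of your own. Each camera call takes 0.05 s, during which the arm holds its last target. There are 200 camera calls.

### The job

The mortar test cube in the clamping jig may be too short for the clamp. Press the red pedal down to its stop once to feel that the cube is loose, let it up, then stand brass spacer blocks from the rack upright in the gap between cube and ram, one at a time, until on pressing the pedal you feel the ram grip the stack instead of running out of travel (one or two are needed; leave the spare ones in the rack). Finish while still pressing the pedal firmly down, so that cube and spacers stay clamped against the backstop, and do not disturb the vial, the red bung or the timer.

Things in the scene. Friction and masses are not known exactly. Their poses are not given: they have to be found in the camera images.
- jig: fixed clamping jig on an aluminium base plate 74 x 240 x 10 mm; origin on the bench under the clamping line, z up. Along its y axis (the clamping line, at x = 0): dark steel backstop at y -100 to -86 mm, then the cube, the gap, the ram, the blue clamp head. The floor on which cube and spacers stand is the plate's top, z = 10 mm. Two guide rails at x = +-16 mm (32 mm clear between them), with outward flared lips, 26 mm high over the bench, run from y = -86 to +6 mm
- cube_face (a point): point on the jig where the cube's face towards the gap nominally lies: jig (0, -57.5, 24) mm; the gap begins here and runs to ram_face
- cube: grey mortar test cube, 28 mm, loose, standing in the jig against the backstop; origin at the centre of its underside
- head: blue clamp head fixed on the jig, at a different place along the jig's y in each run; same axes as the jig. Origin on the jig's floor below the ram's face as it stands with the pedal up. Its housing begins at y = +50 mm (36 mm high; hinge cheeks up to 62 mm over the floor at y = +80 mm). It carries ram and pedal
- ram_face (a point): centre of the round 24 mm face of the steel ram, 16 mm above the jig's floor; with the pedal up it is 25 to 51 mm from cube_face, and moves straight to the jig's -y, 22 mm in all, as the pedal is pressed
- pedal (a joint): hinge of the red spring pedal: 0 up, 0.44 rad down at its stop; the ram moves 50 mm per rad. It springs back up when let go. At the pad it takes about 1 N to start and 3.5 N to reach the stop; more force than that goes to the ram (about twice the extra force) or to the stop. The hinge axis is parallel to the jig's x, at head (0, 80, 52) mm
- pedal_pad (a point): middle of the top of the pedal's black rubber pad (40 x 36 mm), about 88 mm from the hinge towards the jig's +y; press it straight down with the closed fingers. It goes down about 39 mm from up to the stop
- rack: fixed grey rack 44 x 136 x 14 mm with three pockets at y = -40, 0, +40 mm, in which the spacers stand with their undersides 6 mm over the bench and their axes along the rack's; origin under its centre
- spacer_1_grip (a point): loose spacer block: brass foot 28 x 16 x 28 mm (x, y, z) with a black upright grip tab on top, 24 x 8 x 34 mm, 62 mm tall in all, 70 g. This point is the middle of the tab, 45 mm above the foot's underside. Its x is the 24 mm width of the tab (grip across that, fingers along x, in the upper half of the tab so that the fingertips stay above the 28 mm tall foot and cube), its y is the 16 mm thickness that fills the gap
- spacer_2_grip (a point): as spacer_1_grip, second spacer block
- spacer_3_grip (a point): as spacer_1_grip, third spacer block
- spacer_1: the first spacer block; origin at the centre of its underside, z up
- spacer_2: the second spacer block; same
- spacer_3: the third spacer block; same
- vial: small vial 25 x 25 x 53 mm, loose bystander; origin under its centre
- bung: red rubber bung 31 x 31 x 26 mm, loose bystander; origin under its centre
- timer: white timer 62 x 62 x 19 mm, loose bystander; origin under its centre
There are look-alikes about, which are no part of the job. What is shaped like the spacer_2 but green is not meant.

How it is judged:
On the way, in this order (a step that is already met when the one before it is completed fails the run):
1. the pedal has been pressed down to its stop with the gap still empty (value of joint pedal above 0.42 rad and not (x of spacer_1_grip in the frame of jig between -0.006 and 0.006 m and y of spacer_1_grip in the frame of jig between -0.054 and 0.002 m and z of spacer_1_grip in the frame of jig between 0.05 and 0.06 m and angle between spacer_1_grip's own z axis and vertical below 0.15 rad) and not (x of spacer_2_grip in the frame of jig between -0.006 and 0.006 m and y of spacer_2_grip in the frame of jig between -0.054 and 0.002 m and z of spacer_2_grip in the frame of jig between 0.05 and 0.06 m and angle between spacer_2_grip's own z axis and vertical below 0.15 rad) and not (x of spacer_3_grip in the frame of jig between -0.006 and 0.006 m and y of spacer_3_grip in the frame of jig between -0.054 and 0.002 m and z of spacer_3_grip in the frame of jig between 0.05 and 0.06 m and angle between spacer_3_grip's own z axis and vertical below 0.15 rad)), for 0.1 s.
2. a spacer stands let go in the gap, with the pedal up (value of joint pedal below 0.05 rad and (((x of spacer_1_grip in the frame of jig between -0.006 and 0.006 m and y of spacer_1_grip in the frame of jig between -0.054 and 0.002 m and z of spacer_1_grip in the frame of jig between 0.05 and 0.06 m and angle between spacer_1_grip's own z axis and vertical below 0.15 rad) and contact force between the fingers and spacer_1 below 0.3 N) or ((x of spacer_2_grip in the frame of jig between -0.006 and 0.006 m and y of spacer_2_grip in the frame of jig between -0.054 and 0.002 m and z of spacer_2_grip in the frame of jig between 0.05 and 0.06 m and angle between spacer_2_grip's own z axis and vertical below 0.15 rad) and contact force between the fingers and spacer_2 below 0.3 N) or ((x of spacer_3_grip in the frame of jig between -0.006 and 0.006 m and y of spacer_3_grip in the frame of jig between -0.054 and 0.002 m and z of spacer_3_grip in the frame of jig between 0.05 and 0.06 m and angle between spacer_3_grip's own z axis and vertical below 0.15 rad) and contact force between the fingers and spacer_3 below 0.3 N))), for 0.1 s.
At the end, for the whole second after the job is handed in: Fingers press the pedal (over 1.5 N); the ram bears on an upright spacer on the jig floor in the gap with over 4 N, the cube upright, within 12 mm of its place, pressed on the jig with over 4 N; each spacer is free of the fingers and either upright in the gap or within 20 mm of its rack place (value of joint pedal above 0.03 rad and contact force between the fingers and head above 1.5 N and (((x of spacer_1_grip in the frame of jig between -0.006 and 0.006 m and y of spacer_1_grip in the frame of jig between -0.054 and 0.002 m and z of spacer_1_grip in the frame of jig between 0.05 and 0.06 m and angle between spacer_1_grip's own z axis and vertical below 0.15 rad) and contact force between head and spacer_1 above 4 N) or ((x of spacer_2_grip in the frame of jig between -0.006 and 0.006 m and y of spacer_2_grip in the frame of jig between -0.054 and 0.002 m and z of spacer_2_grip in the frame of jig between 0.05 and 0.06 m and angle between spacer_2_grip's own z axis and vertical below 0.15 rad) and contact force between head and spacer_2 above 4 N) or ((x of spacer_3_grip in the frame of jig between -0.006 and 0.006 m and y of spacer_3_grip in the frame of jig between -0.054 and 0.002 m and z of spacer_3_grip in the frame of jig between 0.05 and 0.06 m and angle between spacer_3_grip's own z axis and vertical below 0.15 rad) and contact force between head and spacer_3 above 4 N)) and contact force between cube and jig above 4 N and angle between cube's own z axis and vertical below 0.15 rad and distance of cube from where it was at the start of the episode below 0.012 m and contact force between the fingers and spacer_1 below 0.3 N and ((x of spacer_1_grip in the frame of jig between -0.006 and 0.006 m and y of spacer_1_grip in the frame of jig between -0.054 and 0.002 m and z of spacer_1_grip in the frame of jig between 0.05 and 0.06 m and angle between spacer_1_grip's own z axis and vertical below 0.15 rad) or distance of spacer_1 from where it was at the start of the episode below 0.02 m) and contact force between the fingers and spacer_2 below 0.3 N and ((x of spacer_2_grip in the frame of jig between -0.006 and 0.006 m and y of spacer_2_grip in the frame of jig between -0.054 and 0.002 m and z of spacer_2_grip in the frame of jig between 0.05 and 0.06 m and angle between spacer_2_grip's own z axis and vertical below 0.15 rad) or distance of spacer_2 from where it was at the start of the episode below 0.02 m) and contact force between the fingers and spacer_3 below 0.3 N and ((x of spacer_3_grip in the frame of jig between -0.006 and 0.006 m and y of spacer_3_grip in the frame of jig between -0.054 and 0.002 m and z of spacer_3_grip in the frame of jig between 0.05 and 0.06 m and angle between spacer_3_grip's own z axis and vertical below 0.15 rad) or distance of spacer_3 from where it was at the start of the episode below 0.02 m)); the arm keeps its last pose, push and grip.
It fails at once if a bystander (vial, bung, timer) is pushed more than 25 mm or tipped ((distance of vial from where it was at the start of the episode above 0.025 m or angle between vial's own z axis and vertical above 0.6 rad) or (distance of bung from where it was at the start of the episode above 0.025 m or angle between bung's own z axis and vertical above 0.6 rad) or (distance of timer from where it was at the start of the episode above 0.025 m or angle between timer's own z axis and vertical above 0.6 rad)).
It also fails if it takes over 72 s, if anything falls off the work surface, if the arm or the gripper's body presses on something with over 40 N, if the wrist force passes 120 N, or if a joint passes its speed limit or range.

## Working session

There is one attempt and no reset: what is moved stays moved. The work goes in short steps, Python scripts to look and compute and a tool call to move; the robot and the scene stay as the last step left them, time stands still between calls to the robot, and variables do not carry over. Pictures are saved under pics/ and viewed, at most 10 in all, crops included, and the job is handed in when it is done.

Besides the shell and the picture viewer there is one more tool, called after "Request:" by a JSON object that holds its "api" and its "payload", one argument or row to a line. send_rows: Moves the arm, as the interface text tells. Its arguments: {"type":"object","properties":{"motion":{"type":"array"},"squeeze":{"type":"number"}},"required":["motion"]}

```bash
mkdir -p pics
cat > h.py <<'E'
import numpy as np,cv2
from cell import robot
def cam(n):
    c=robot.camera_info(n);M=np.array(c["mtx"],float)
    if n=="wrist":
        s=robot.get_state();T=np.array(c["tool_from_camera"]);R=np.array(s["tcp_rot"]);p=np.array(s["tool_pos"])
        return M,R@T[:3,:3],p+R@T[:3,3]
    R=cv2.Rodrigues(np.array(c["rvec"],float))[0];return M,R.T,-R.T@np.array(c["tvec"],float).ravel()
def ray(C,uv,z):
    M,R,o=C;d=R@np.linalg.solve(M,[uv[0],uv[1],1]);return o+d*(z-o[2])/d[2]
def proj(C,P):
    M,R,o=C;c=M@(R.T@(np.array(P)-o));return c[:2]/c[2]
def snap(n,f):
    C=cam(n);im=robot.grab_frame(n)[:,:,::-1];cv2.imwrite("pics/"+f,im);return C,im
E
python3 - <<'E'
from h import *
for n in("top","side"):
    C,im=snap(n,n+"0.png");print(n,C[2],C[0][0,0],C[1][:,2])
s=robot.get_state();print(s["tcp_rot"],s["tool_pos"],robot.tip_reach,s["time"],s["wrist_force"])
E
```

```text
top [ 0.35956773 -0.07361071  1.24298579] 463.0202905100686 [ 0.13879674 -0.00702291 -0.99029599]
side [ 0.01369655 -0.8258004   0.52063168] 425.30232616534636 [ 0.50875617  0.73699285 -0.44498169]
[[-8.99237811e-01  4.37459537e-01 -7.16357208e-04]
 [ 4.37460121e-01  8.99236802e-01 -1.34819973e-03]
 [ 5.43919349e-05 -1.52572988e-03 -9.99998835e-01]] [0.25135565 0.5167145  0.24159666] 0.011 0.1 [0.01609256 0.58692112 0.10973675]
```

View pics/top0.png

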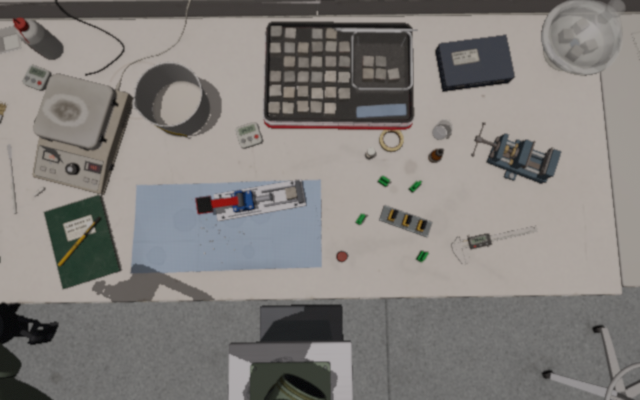

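View pics/side0.png

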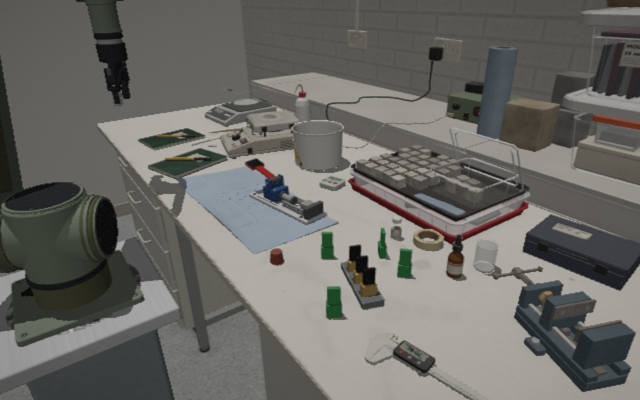

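The top view shows the jig at about (255,200) with its pedal end at (205,204). The rack with black-tabbed brass spacers is at (406,221). Green look-alikes stand at (384,181), (415,186), (361,218) and (422,256). The bung is at (342,256), the timer at (249,135) and the small vial at (370,154). The side view agrees. The spacers meant are the brass ones with black tabs in the rack, which I'll confirm in an enlarged crop.

Run:
```python
import cv2,numpy as np
a=cv2.imread("pics/top0.png");b=cv2.imread("pics/side0.png")
A=cv2.resize(a[170:230,190:312],(793,390),interpolation=cv2.INTER_CUBIC)
B=cv2.resize(a[200:240,372:440],(340,200),interpolation=cv2.INTER_CUBIC)
D=cv2.resize(b[240:310,335:390],(0,0),fx=2.85,fy=2.85,interpolation=cv2.INTER_CUBIC)
E=cv2.resize(b[150:225,240:330],(0,0),fx=2.66,fy=2.66,interpolation=cv2.INTER_CUBIC)
o=np.zeros((600,800,3),np.uint8);o[:390,:793]=A;o[395:595,:340]=B
o[395:395+D.shape[0],350:350+D.shape[1]]=D;o[395:395+E.shape[0],550:550+E.shape[1]]=E
cv2.imwrite("pics/crop.png",o)
```

```text
(no output)
```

View pics/crop.png

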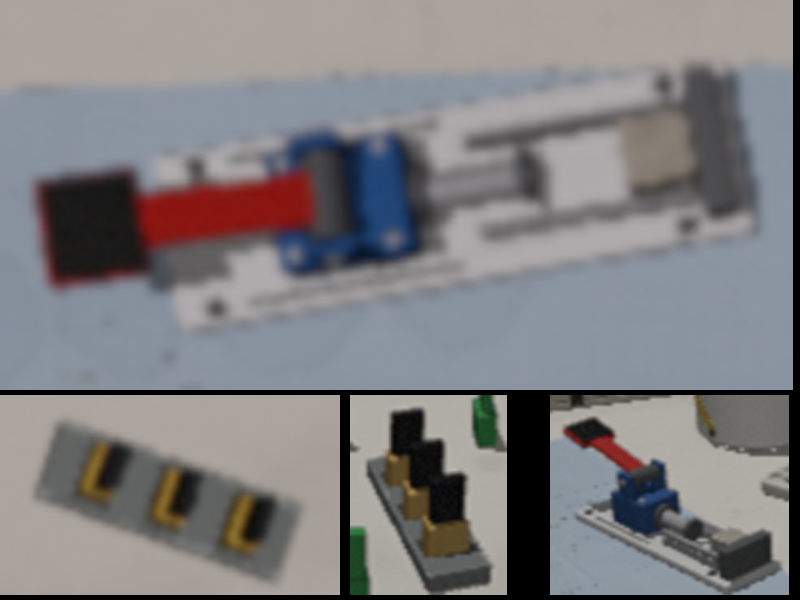

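The crop confirms the target: three brass blocks with black tabs in the grey rack, in contrast to the all-green copies. It also shows the ram, the gap and the cube in the jig. Next I fit the poses.

```bash
cat >> h.py <<'E'
from scipy.optimize import least_squares
def T(p,l): 
    c,s=np.cos(p[2]),np.sin(p[2]);return np.array([p[0]+c*l[0]-s*l[1],p[1]+s*l[0]+c*l[1],l[2]])
def fit(C,L,U,p0):
    f=lambda p:np.concatenate([proj(C,T(p,l))-u for l,u in zip(L,U)])
    r=least_squares(f,p0,loss="soft_l1",x_scale=[.1,.1,.1]);return r.x,np.round(r.fun.reshape(-1,2),1)
E
python3 - <<'E'
from h import *
C=cam("top")
g=lambda x,y:np.array([190+x/6.5-.5,170+y/6.5-.5])
h=lambda x,y:np.array([372+x/5-.5,200+(y-395)/5-.5])
# jig
L=[(-.037,.12,.01),(.037,.12,.01),(-.037,-.12,.01),(.037,-.12,.01)]
U=[g(185,328),g(155,158),g(755,232),g(735,65)]
j,r=fit(C,L,U,[.38,.05,.15]);print("jig",j,r.tolist())
inv=lambda P:(np.array([[np.cos(j[2]),np.sin(j[2])],[-np.sin(j[2]),np.cos(j[2])]])@(P[:2]-j[:2]))
for nm,uv,z in[("cubeface top mid",g(622,153),.038),("ram face top",g(542,170),.036),("pad",g(92,228),.10),("housing top front",g(412,193),.046)]:
    print(nm,inv(ray(C,uv,z)))
L=[(.022,.068,.014),(-.022,.068,.014),(.022,-.068,.014),(-.022,-.068,.014)]
L+=[(0,y,.068) for y in(.04,0,-.04)]
U=[h(62,420),h(35,497),h(302,500),h(277,582),h(112,465),h(184,492),h(260,517)]
k,r=fit(C,L,U,[.35,-.3,-.35]);print("rack",k,r.tolist())
for nm,uv in[("bung",(342,256)),("timer",(249,135)),("vial",(370,154))]:print(nm,ray(C,uv,.02))
q=robot.get_state();print(robot.camera_info("wrist"))
E
```

```text
jig [0.52421698 0.0769657  0.1517457 ] [[-0.5, 0.5], [0.4, -0.5], [0.7, 0.6], [-0.6, -0.6]]
cubeface top mid [ 0.00196156 -0.07064748]
ram face top [ 0.00071386 -0.03755186]
pad [-0.0030806   0.13072133]
housing top front [-0.00148467  0.0145233 ]
rack [ 0.46229298 -0.30944393 -0.34805532] [[-0.7, -0.1], [-0.4, 0.0], [-0.1, 0.6], [-0.0, -0.2], [0.1, 0.0], [0.6, -0.2], [0.4, -0.1]]
bung [ 0.37081377 -0.13953067  0.02      ]
timer [0.70002441 0.10627809 0.02      ]
vial [ 0.64312424 -0.22087369  0.02      ]
{'mtx': array([[292.63072183,   0.        , 318.19689188],
       [  0.        , 292.63072183, 199.74219473],
       [  0.        ,   0.        ,   1.        ]]), 'tool_from_camera': array([[-3.13225884e-05, -9.49389275e-01, -3.14101899e-01,
         8.11788935e-02],
       [ 9.99999325e-01, -3.94607221e-04,  1.09299975e-03,
         3.85396886e-06],
       [-1.16162912e-03, -3.14101652e-01,  9.49388647e-01,
        -1.30394230e-01],
       [ 0.00000000e+00,  0.00000000e+00,  0.00000000e+00,
         1.00000000e+00]])}
```

```bash
cat >> h.py <<'E'
def goto(P,ang=None):
    "delta_pos cm and turn deg to bring TCP to world P with tool y at angle ang(deg)"
    s=robot.get_state();R=np.array(s["tcp_rot"]);d=R.T@(np.array(P)-s["tool_pos"])*100
    a=np.degrees(np.arctan2(R[1,1],R[0,1]));t=0 if ang is None else (a-ang+90)%180-90
    print("delta",np.round(d,2),"turn",round(t,2),"t",s["time"])
E
python3 -c "
from h import *
goto([.505,.207,.2],8.7)"
```

```text
delta [-36.36 -16.75   4.18] turn 55.36 t 0.1
```

Request:
{"api": "send_rows", "payload": {
  "motion": [
    {"hand": 0,"delta_pos": [-36.4,-16.8,4.2],"turn": 55.4},
    {"hand": 0,"delta_pos": [-36.4,-16.8,4.2],"turn": 55.4},
    {"hand": 0,"delta_pos": [-36.4,-16.8,4.2],"turn": 55.4},
    {"hand": 0,"delta_pos": [-36.4,-16.8,4.2],"turn": 55.4},
    {"hand": 0,"delta_pos": [-36.4,-16.8,4.2],"turn": 55.4},
    {"hand": 0,"delta_pos": [-36.4,-16.8,4.2],"turn": 55.4},
    {"hand": 0,"delta_pos": [-36.4,-16.8,4.2],"turn": 55.4},
    {"hand": 0,"delta_pos": [-36.4,-16.8,4.2],"turn": 55.4},
    {"hand": 0,"delta_pos": [-36.4,-16.8,4.2],"turn": 55.4},
    {"hand": 0,"delta_pos": [-36.4,-16.8,4.2],"turn": 55.4},
    {"hand": 0,"delta_pos": [-36.4,-16.8,4.2],"turn": 55.4}
  ]
}}

```text
time: 1.2
tool_pos: [0.5047, 0.2074, 0.2002]
tcp_rot: [[-0.151, 0.989, -0.001], [0.989, 0.151, 0.0], [0.0, -0.001, -1.0]]
wrist_force: [0.1, 0.0, -0.4]
grip_width: 0.0005
grasp_force: 0.0
```

Run:
```python
from h import *
C,im=snap("wrist","w1.png");np.savez("w1.npz",M=C[0],R=C[1],o=C[2])
s=robot.get_state();print(s["tool_pos"],s["q"],s["tcp_rot"])
```

```text
[0.50455558 0.2077869  0.20033557] [3.69281744e-01 3.04391520e-01 1.69781112e+00 5.80884611e-04
 1.13966616e+00 2.16567602e-01] [[-1.51881141e-01  9.88398664e-01 -4.47954908e-04]
 [ 9.88398660e-01  1.51881318e-01  3.92502624e-04]
 [ 4.55985051e-04 -3.83144285e-04 -9.99999823e-01]]
```

View pics/w1.png

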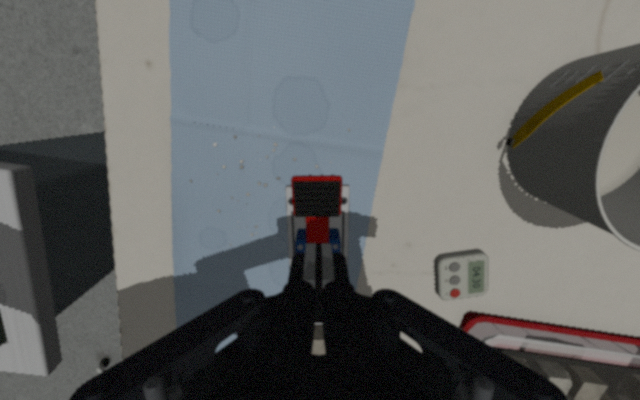

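The wrist view shows the pad centred at about (318,198), ahead of the closed fingertips at (318,270). The timer at (462,275) is well clear.

Run:
```python
from h import *
C=cam("wrist")
for z in(.08,.1,.12):
    print(z,ray(C,(318,198),z),ray(C,(294,198),z),ray(C,(341,198),z),ray(C,(318,181),z),ray(C,(318,216),z))
p=ray(C,(318,198),.1);goto([p[0],p[1],.12])
```

```text
0.08 [0.50412077 0.20770737 0.08      ] [0.48275758 0.20442159 0.08      ] [0.52459201 0.21085596 0.08      ] [0.50172681 0.22331175 0.08      ] [0.50675739 0.1905213  0.08      ]
0.1 [0.5031637  0.21409937 0.1       ] [0.48350434 0.21107565 0.1       ] [0.52200225 0.21699684 0.1       ] [0.50096067 0.22845921 0.1       ] [0.50559003 0.19828398 0.1       ]
0.12 [0.50220663 0.22049137 0.12      ] [0.4842511  0.21772971 0.12      ] [0.51941249 0.22313773 0.12      ] [0.50019453 0.23360668 0.12      ] [0.50442268 0.20604666 0.12      ]
delta [ 0.64 -0.04  8.03] turn 0 t 1.25
```

Request:
{"api": "send_rows", "payload": {
  "motion": [
    {"hand": 0,"delta_pos": [0.3,0,4],"turn": 0},
    {"hand": 0,"delta_pos": [0.3,0,8],"turn": 0},
    {"hand": 0,"delta_pos": [0.3,0,9.5],"turn": 0},
    {"hand": 0,"delta_pos": [0.3,0,10.5],"turn": 0},
    {"hand": 0,"delta_pos": [0.3,0,11],"turn": 0},
    {"hand": 0,"delta_pos": [0.3,0,11],"turn": 0}
  ]
}}

```text
time: 1.85
tool_pos: [0.5048, 0.2105, 0.0907]
tcp_rot: [[-0.152, 0.988, 0.0], [0.988, 0.152, 0.0], [0.0, 0.0, -1.0]]
wrist_force: [-1.7, -0.4, 2.6]
grip_width: -0.0003
grasp_force: 0.8
```

Request:
{"api": "send_rows", "payload": {
  "motion": [
    {"hand": 0,"delta_pos": [0,0,0.7],"turn": 0},
    {"hand": 0,"delta_pos": [0,0,1.4],"turn": 0},
    {"hand": 0,"delta_pos": [0,0,2.0],"turn": 0},
    {"hand": 0,"delta_pos": [0,0,2.0],"turn": 0}
  ]
}}

```text
time: 2.25
tool_pos: [0.5057, 0.2101, 0.0701]
tcp_rot: [[-0.15, 0.989, 0.001], [0.989, 0.15, 0.001], [0.001, 0.002, -1.0]]
wrist_force: [1.0, 3.7, 3.5]
grip_width: 0.0
grasp_force: 1.9
```

Request:
{"api": "send_rows", "payload": {
  "motion": [
    {"hand": 0,"delta_pos": [0,0,0.3],"turn": 0},
    {"hand": 0,"delta_pos": [0,0,0.6],"turn": 0},
    {"hand": 0,"delta_pos": [0,0,0.6],"turn": 0}
  ]
}}

```text
time: 2.55
tool_pos: [0.5057, 0.2099, 0.0649]
tcp_rot: [[-0.151, 0.989, 0.002], [0.989, 0.151, 0.0], [0.0, 0.002, -1.0]]
wrist_force: [1.1, 2.5, 6.4]
grip_width: -0.0004
grasp_force: 3.6
```

Request:
{"api": "send_rows", "payload": {
  "motion": [
    {"hand": 0,"delta_pos": [0,0,0.2],"turn": 0},
    {"hand": 0,"delta_pos": [0,0,0.4],"turn": 0},
    {"hand": 0,"delta_pos": [0,0,0.4],"turn": 0},
    {"hand": 0,"delta_pos": [0,0,0.4],"turn": 0}
  ]
}}

```text
time: 2.95
tool_pos: [0.506, 0.2098, 0.0636]
tcp_rot: [[-0.151, 0.989, 0.003], [0.989, 0.151, 0.001], [0.0, 0.003, -1.0]]
wrist_force: [-4.8, -0.0, 24.4]
grip_width: 0.0
grasp_force: 11.9
```

The pedal reached its stop with the gap empty: 24 N at TCP z ≈ 0.0637 with no further travel. Now I lift and go to look at the rack from close by.

Run:
```python
from h import *
goto([.428,-.403,.22],-19.9)
C=cam("top");k=[.4623,-.3094,-.348]
c,s=np.cos(k[2]),np.sin(k[2])
for uv in[(384,181),(415,186),(361,218),(422,256),(342,256),(370,154),(436,155)]:
    P=ray(C,uv,.035);d=P[:2]-k[:2];print(uv,P[:2],"rack",[c*d[0]+s*d[1],-s*d[0]+c*d[1]])
```

```text
delta [-59.4  -16.88 -15.72] turn 28.56 t 2.95
(384, 181) [ 0.56607107 -0.25403652] rack [np.float64(0.07867071891147177), np.float64(0.08743264990310468)]
(415, 186) [ 0.55159704 -0.33564389] rack [np.float64(0.09289392816329183), np.float64(0.005781187474637996)]
(361, 218) [ 0.46863053 -0.19051221] rack [np.float64(-0.03459185924700429), np.float64(0.11392008068482048)]
(422, 256) [ 0.36781548 -0.34597407] rack [np.float64(-0.0763483660952005), np.float64(-0.06660265143728347)]
(342, 256) [ 0.37067584 -0.13872216] rack [np.float64(-0.14433617735472404), np.float64(0.12920131093056747)]
(370, 154) [ 0.63964641 -0.2190675 ] rack [np.float64(0.13591062028660797), np.float64(0.14539605242653653)]
(436, 155) [ 0.63468432 -0.39536149] rack [np.float64(0.19136547347387636), np.float64(-0.022022441228596715)]
```

Request:
{"api": "send_rows", "payload": {
  "motion": [
    {"hand": 0,"delta_pos": [0,0,-4],"turn": 0},
    {"hand": 0,"delta_pos": [0,0,-9],"turn": 0},
    {"hand": 0,"delta_pos": [0,0,-14],"turn": 0},
    {"hand": 60,"delta_pos": [-59.4,-16.9,-15.7],"turn": 28.6},
    {"hand": 60,"delta_pos": [-59.4,-16.9,-15.7],"turn": 28.6},
    {"hand": 60,"delta_pos": [-59.4,-16.9,-15.7],"turn": 28.6},
    {"hand": 60,"delta_pos": [-59.4,-16.9,-15.7],"turn": 28.6},
    {"hand": 60,"delta_pos": [-59.4,-16.9,-15.7],"turn": 28.6},
    {"hand": 60,"delta_pos": [-59.4,-16.9,-15.7],"turn": 28.6},
    {"hand": 60,"delta_pos": [-59.4,-16.9,-15.7],"turn": 28.6},
    {"hand": 60,"delta_pos": [-59.4,-16.9,-15.7],"turn": 28.6},
    {"hand": 60,"delta_pos": [-59.4,-16.9,-15.7],"turn": 28.6},
    {"hand": 60,"delta_pos": [-59.4,-16.9,-15.7],"turn": 28.6},
    {"hand": 60,"delta_pos": [-59.4,-16.9,-15.7],"turn": 28.6},
    {"hand": 60,"delta_pos": [-59.4,-16.9,-15.7],"turn": 28.6},
    {"hand": 60,"delta_pos": [-59.4,-16.9,-15.7],"turn": 28.6},
    {"hand": 60,"delta_pos": [-59.4,-16.9,-15.7],"turn": 28.6},
    {"hand": 60,"delta_pos": [-59.4,-16.9,-15.7],"turn": 28.6}
  ]
}}

```text
time: 4.75
tool_pos: [0.4265, -0.4019, 0.2162]
tcp_rot: [[0.342, 0.94, -0.002], [0.94, -0.342, 0.003], [0.002, -0.003, -1.0]]
wrist_force: [-0.5, 0.6, -0.6]
grip_width: 0.0516
grasp_force: 0.0
```

Run:
```python
from h import *
s=robot.get_state()
C,im=snap("wrist","w2.png");np.savez("w2.npz",M=C[0],R=C[1],o=C[2])
o=cv2.resize(im[120:360,160:480],(800,600),interpolation=cv2.INTER_CUBIC);cv2.imwrite("pics/w2c.png",o)
```

```text
(no output)
```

View pics/w2c.png

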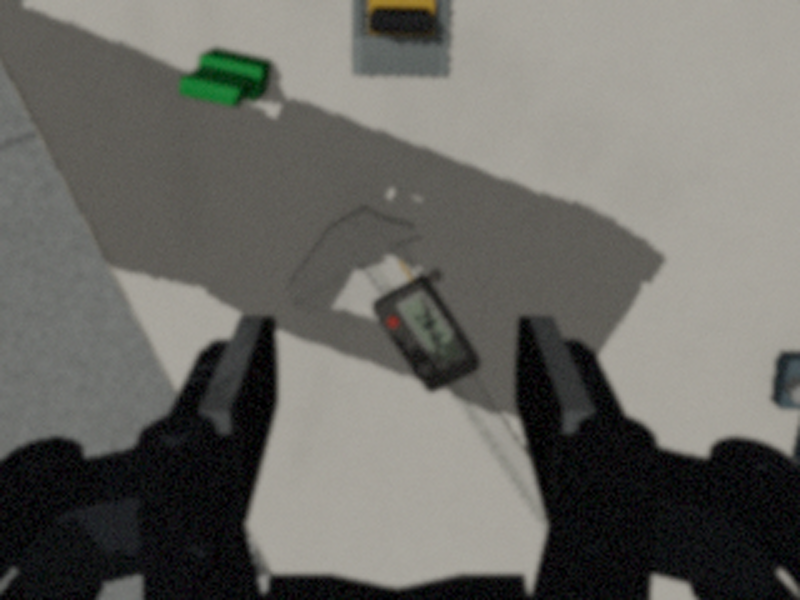

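Only the rack's near end is in this crop, at (400,40). The rest lies above it, so I crop higher in the same frame.

Run:
```python
import cv2
im=cv2.imread("pics/w2.png");cv2.imwrite("pics/w2d.png",cv2.resize(im[0:160,220:420],(800,640),interpolation=cv2.INTER_CUBIC)[:600])
```

```text
(no output)
```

View pics/w2d.png

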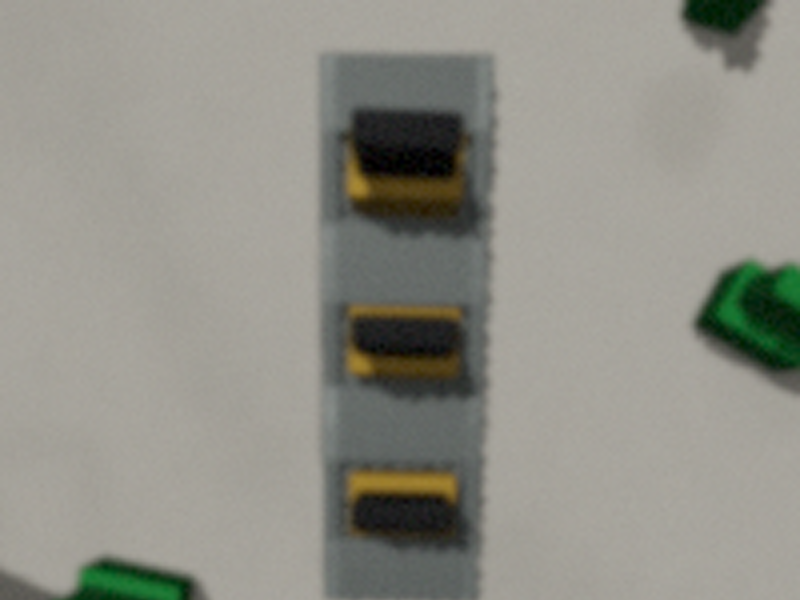

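The three spacers stand in the rack at crop pixels (409,127), (406,337) and (403,513), and the axis is nicely aligned with the tool. Now I fit.

Run:
```python
from h import *
z=np.load("w2.npz");C=(z["M"],z["R"],z["o"])
g=lambda x,y:np.array([220+x/4-.375,y/4-.375])
P=[ray(C,g(*u),.068) for u in((409,127),(406,337),(403,513))]
for p in P:print(p)
print([np.linalg.norm(P[i]-P[i+1]) for i in(0,1)])
k,r=fit(C,[(0,.04,.068),(0,0,.068),(0,-.04,.068),(.022,.068,.014),(-.022,.068,.014)],[g(409,127),g(406,337),g(403,513),g(495,55),g(320,55)],[.4623,-.3094,-.348]);print(k,np.degrees(k[2]),r.tolist())
p=T(k,(0,.04,.14));print(p);goto(p,np.degrees(k[2]))
```

```text
[ 0.47587488 -0.27244398  0.068     ]
[ 0.46131372 -0.31102669  0.068     ]
[ 0.44778023 -0.3465673   0.068     ]
[np.float64(0.04123897159180228), np.float64(0.03803012698142781)]
[ 0.46147908 -0.31040498 -0.35772274] -20.496003122099516 [[-0.2, 0.8], [-0.1, -0.8], [0.2, 1.5], [0.5, -0.3], [-0.3, -0.7]]
[ 0.47548477 -0.27293711  0.14      ]
delta [13.73  0.22  7.68] turn 0.59 t 4.8
```

Request:
{"api": "send_rows", "payload": {
  "motion": [
    {"hand": 60,"delta_pos": [13.7,0.2,0],"turn": 0.5},
    {"hand": 60,"delta_pos": [13.7,0.2,3],"turn": 0.5},
    {"hand": 60,"delta_pos": [13.7,0.2,7.6],"turn": 0.5},
    {"hand": 60,"delta_pos": [13.7,0.2,10],"turn": 0.5},
    {"hand": 60,"delta_pos": [13.7,0.2,10],"turn": 0.5},
    {"hand": 60,"delta_pos": [13.7,0.2,10],"turn": 0.5}
  ]
}}

```text
time: 5.4
tool_pos: [0.476, -0.2739, 0.1179]
tcp_rot: [[0.347, 0.938, -0.001], [0.938, -0.347, 0.0], [-0.0, -0.001, -1.0]]
wrist_force: [-0.2, 0.1, 0.6]
grip_width: 0.0512
grasp_force: 0.0
```

Run:
```python
from h import *
goto([.4757,-.2725,.051],-20.2)
```

```text
delta [ 0.12 -0.08  6.69] turn -0.11 t 5.4
```

Request:
{"api": "send_rows", "payload": {
  "motion": [
    {"hand": 60,"delta_pos": [0.1,-0.1,3],"turn": 0},
    {"hand": 60,"delta_pos": [0.1,-0.1,5.5],"turn": 0},
    {"hand": 60,"delta_pos": [0.1,-0.1,6.6],"turn": 0},
    {"hand": 60,"delta_pos": [0.1,-0.1,6.6],"turn": 0},
    {"hand": 10,"delta_pos": [0.1,-0.1,6.6],"turn": 0},
    {"hand": 10,"delta_pos": [0.1,-0.1,6.6],"turn": 0},
    {"hand": 10,"delta_pos": [0.1,-0.1,6.6],"turn": 0},
    {"hand": 10,"delta_pos": [0.1,-0.1,6.6],"turn": 0},
    {"hand": 10,"delta_pos": [0.1,-0.1,6.6],"turn": 0},
    {"hand": 10,"delta_pos": [0.1,-0.1,6.6],"turn": 0}
  ],
  "squeeze": 40
}}

```text
time: 6.4
tool_pos: [0.4764, -0.2743, 0.053]
tcp_rot: [[0.349, 0.937, 0.003], [0.937, -0.349, -0.002], [-0.001, 0.004, -1.0]]
wrist_force: [-1.6, 0.3, 6.8]
grip_width: 0.0232
grasp_force: 39.3
```

Request:
{"api": "send_rows", "payload": {
  "motion": [
    {"hand": 10,"delta_pos": [0,0,-1],"turn": 0},
    {"hand": 10,"delta_pos": [0,0,-4],"turn": 0},
    {"hand": 10,"delta_pos": [0,0,-8],"turn": 0},
    {"hand": 10,"delta_pos": [0,0,-13],"turn": 0},
    {"hand": 10,"delta_pos": [0,0,-18],"turn": 0},
    {"hand": 10,"delta_pos": [0,0,-20],"turn": 0},
    {"hand": 10,"delta_pos": [0,0,-20],"turn": 0}
  ]
}}

```text
time: 7.1
tool_pos: [0.4766, -0.2743, 0.2558]
tcp_rot: [[0.349, 0.937, 0.008], [0.937, -0.349, -0.004], [-0.002, 0.009, -1.0]]
wrist_force: [-0.0, -0.1, -0.9]
grip_width: 0.023
grasp_force: 39.4
```

Run:
```python
from h import *
goto([.5475,-.0753,.25],8.7)
```

```text
delta [21.13 -0.31  0.55] turn -29.14 t 7.1
```

Request:
{"api": "send_rows", "payload": {
  "motion": [
    {"hand": 10,"delta_pos": [4,-0.1,0.5],"turn": -6},
    {"hand": 10,"delta_pos": [9,-0.2,0.5],"turn": -13},
    {"hand": 10,"delta_pos": [14,-0.3,0.5],"turn": -20},
    {"hand": 10,"delta_pos": [19,-0.3,0.5],"turn": -26},
    {"hand": 10,"delta_pos": [21.1,-0.3,0.5],"turn": -29.1},
    {"hand": 10,"delta_pos": [21.1,-0.3,0.5],"turn": -29.1},
    {"hand": 10,"delta_pos": [21.1,-0.3,0.5],"turn": -29.1}
  ]
}}

```text
time: 7.8
tool_pos: [0.5453, -0.0746, 0.2448]
tcp_rot: [[-0.151, 0.989, -0.003], [0.989, 0.151, -0.0], [0.0, -0.003, -1.0]]
wrist_force: [0.4, 0.9, -1.3]
grip_width: 0.0229
grasp_force: 39.4
```

Run:
```python
from h import *
C,im=snap("wrist","w3.png");np.savez("w3.npz",M=C[0],R=C[1],o=C[2])
cv2.imwrite("pics/w3c.png",cv2.resize(im[20:170,220:420],(800,600),interpolation=cv2.INTER_CUBIC))
J=(.5262,.0641,.1517)
for l in[(0,-.0575,.038),(.016,-.086,.026),(-.016,.006,.026)]:print((proj(C,T(J,l))-[219.6,19.6])*4)
```

```text
[405.18163422 328.79084662]
[459.75892085 432.40920103]
[345.4388974   77.29723918]
```

View pics/w3c.png

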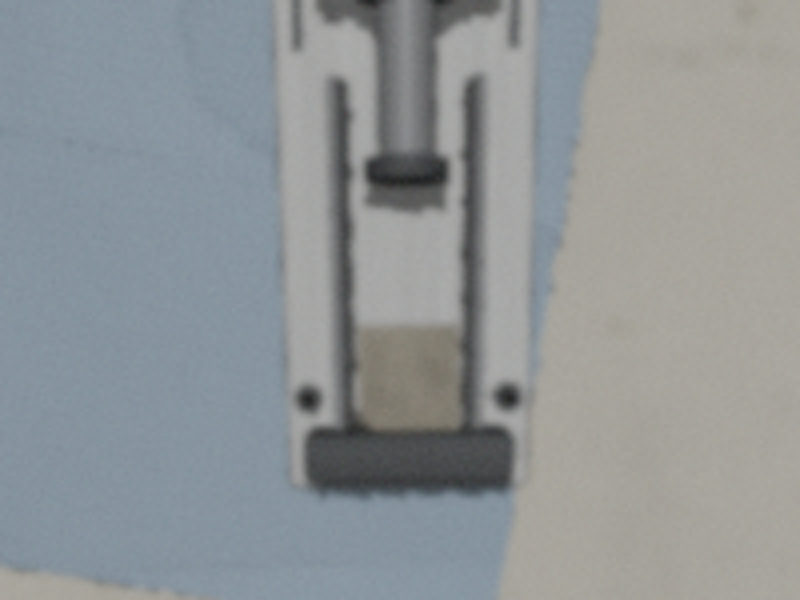

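Run:
```python
from h import *
z=np.load("w3.npz");C=(z["M"],z["R"],z["o"]);J=np.array([.5262,.0641,.1517])
g=lambda x,y:np.array([220+x/4-.375,20+y/4-.375])
c,s=np.cos(J[2]),np.sin(J[2])
def inv(P):d=P[:2]-J[:2];return np.round([1e3*(c*d[0]+s*d[1]),1e3*(-s*d[0]+c*d[1])],1)
for n,u,zz in[("cube L",(358,326),.038),("cube R",(463,326),.038),("bolts L",(308,398),.01),("bolt R",(507,396),.01),("slotL",(297,45),.01),("slotR",(515,45),.01),("plate L",(290,488),.01),("plateR",(527,487),.01),("plateLt",(273,10),.01),("plateRt",(538,10),.01),("ram L",(366,178),.026),("ramR",(448,178),.026),("ram bot",(406,187),.014),("ramtop",(406,168),.038),("backstopL",(308,432),.045),("backstopR",(513,432),.045),("railL end",(340,77),.026),("railR end",(474,77),.026)]:
    print(n,inv(ray(C,g(*u),zz)))
```

```text
cube L [-12.9 -56.8]
cube R [ 15.8 -56.8]
bolts L [-29.  -77.2]
bolt R [ 30.9 -76.6]
slotL [-29.9  16.9]
slotR [30.3 16.9]
plate L [ -35.2 -104. ]
plateR [  37.9 -103.7]
plateLt [-36.2  25.4]
plateRt [36.3 25.3]
ram L [-10.7 -18.5]
ramR [ 11.7 -18.5]
ram bot [  0.3 -19.4]
ramtop [  0.1 -17.5]
backstopL [-26.6 -84.5]
backstopR [ 29.7 -84.4]
railL end [-17.4   6. ]
railR end [18.2  6. ]
```

Run:
```python
from h import *
P=T((.5262,.0641,.1517),(.0006,-.046,.12));print(P);goto(P,9.2)
```

```text
[0.53374458 0.01871895 0.12      ]
delta [ 9.47  0.3  12.51] turn -0.59 t 7.85
```

Request:
{"api": "send_rows", "payload": {
  "motion": [
    {"hand": 10,"delta_pos": [5,0.2,0],"turn": -0.3},
    {"hand": 10,"delta_pos": [9.5,0.3,0],"turn": -0.6},
    {"hand": 10,"delta_pos": [9.5,0.3,4],"turn": -0.6},
    {"hand": 10,"delta_pos": [9.5,0.3,8],"turn": -0.6},
    {"hand": 10,"delta_pos": [9.5,0.3,12],"turn": -0.6},
    {"hand": 10,"delta_pos": [9.5,0.3,12.5],"turn": -0.6},
    {"hand": 10,"delta_pos": [9.5,0.3,12.5],"turn": -0.6},
    {"hand": 10,"delta_pos": [9.5,0.3,12.5],"turn": -0.6}
  ]
}}

```text
time: 8.65
tool_pos: [0.5363, 0.0188, 0.1231]
tcp_rot: [[-0.16, 0.987, 0.004], [0.987, 0.16, 0.0], [-0.001, 0.003, -1.0]]
wrist_force: [-0.0, -0.5, -0.8]
grip_width: 0.0229
grasp_force: 39.4
```

Run:
```python
from h import *
P=T((.5262,.0641,.1517),(.0006,-.046,.057));goto(P,9.2);s=robot.get_state();print(s["tool_pos"],s["wrist_force"])
C,im=snap("wrist","w4.png");np.savez("w4.npz",M=C[0],R=C[1],o=C[2])
S=robot.grab_frame("side")[:,:,::-1]
a=cv2.resize(im[160:360,200:440],(480,400),interpolation=cv2.INTER_CUBIC)
b=cv2.resize(S[130:230,240:320],(320,400),interpolation=cv2.INTER_CUBIC)
cv2.imwrite("pics/w4c.png",np.hstack([a,b]))
```

```text
delta [ 0.03 -0.27  6.61] turn -0.02 t 8.65
[0.53626469 0.01883274 0.12313582] [-0.01411761 -0.5138367  -0.76921656]
```

View pics/w4c.png

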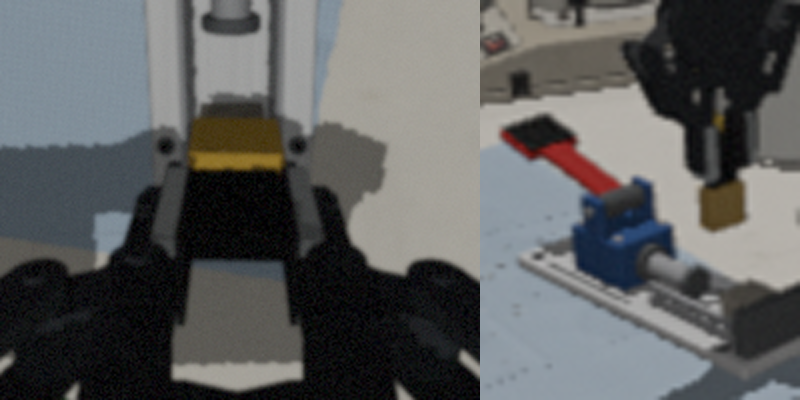

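Run:
```python
from h import *
z=np.load("w4.npz");C=(z["M"],z["R"],z["o"]);J=np.array([.5262,.0641,.1517])
g=lambda x,y:np.array([200+x/2-.25,160+y/2-.25])
c,s=np.cos(J[2]),np.sin(J[2])
def inv(P):d=P[:2]-J[:2];return np.round([1e3*(c*d[0]+s*d[1]),1e3*(-s*d[0]+c*d[1])],1)
for n,u,zz in[("footL",(189,152),.104),("footR",(285,152),.104),("footbotL",(195,119),.076),("footbotR",(283,119),.076),("boltL",(167,145),.01),("boltR",(297,145),.01),("ramL",(204,25),.026),("ramR",(260,25),.026),("TCP",None,0)]:
    print(n,inv(ray(C,g(*u),zz)) if u else inv(robot.get_state()["tool_pos"]))
```

```text
footL [-10.5 -35.9]
footR [ 16.4 -35.8]
footbotL [-10.7 -37.4]
footbotR [ 18.  -37.1]
boltL [-28.2 -77. ]
boltR [ 30.9 -76.6]
ramL [-10.1 -17.5]
ramR [ 12.2 -17.3]
TCP [  3.2 -46. ]
```

Request:
{"api": "send_rows", "payload": {
  "motion": [
    {"hand": 10,"delta_pos": [0,-0.2,1.5],"turn": 0},
    {"hand": 10,"delta_pos": [0,-0.2,3.0],"turn": 0},
    {"hand": 10,"delta_pos": [0,-0.2,4.0],"turn": 0},
    {"hand": 10,"delta_pos": [0,-0.2,4.0],"turn": 0},
    {"hand": 10,"delta_pos": [0,-0.2,4.0],"turn": 0}
  ]
}}

```text
time: 9.25
tool_pos: [0.5335, 0.0192, 0.0821]
tcp_rot: [[-0.161, 0.987, 0.001], [0.987, 0.161, 0.0], [-0.0, 0.001, -1.0]]
wrist_force: [0.3, -0.5, -0.4]
grip_width: 0.0231
grasp_force: 39.5
```

Run:
```python
from h import *
P=T((.5262,.0641,.1517),(.0011,-.046,.057));goto(P,9.2)
```

```text
delta [-0.05  0.06  2.51] turn 0.05 t 9.25
```

Request:
{"api": "send_rows", "payload": {
  "motion": [
    {"hand": 10,"delta_pos": [0,0.05,0.8],"turn": 0},
    {"hand": 10,"delta_pos": [0,0.05,1.5],"turn": 0},
    {"hand": 10,"delta_pos": [0,0.05,2.0],"turn": 0},
    {"hand": 10,"delta_pos": [0,0.05,2.3],"turn": 0},
    {"hand": 10,"delta_pos": [0,0.05,2.3],"turn": 0},
    {"hand": 10,"delta_pos": [0,0.05,2.3],"turn": 0}
  ]
}}

```text
time: 9.85
tool_pos: [0.5334, 0.0193, 0.0583]
tcp_rot: [[-0.161, 0.987, -0.0], [0.987, 0.161, 0.0], [0.0, 0.0, -1.0]]
wrist_force: [0.5, -0.8, -0.4]
grip_width: 0.0231
grasp_force: 39.5
```

Request:
{"api": "send_rows", "payload": {
  "motion": [
    {"hand": 10,"delta_pos": [0,0,0.15],"turn": 0},
    {"hand": 10,"delta_pos": [0,0,0.15],"turn": 0},
    {"hand": 10,"delta_pos": [0,0,0.15],"turn": 0},
    {"hand": 40,"delta_pos": [0,0,0.15],"turn": 0},
    {"hand": 50,"delta_pos": [0,0,0.15],"turn": 0},
    {"hand": 50,"delta_pos": [0,0,0.15],"turn": 0},
    {"hand": 50,"delta_pos": [0,0,0.15],"turn": 0}
  ]
}}

```text
time: 10.55
tool_pos: [0.5333, 0.0193, 0.0568]
tcp_rot: [[-0.161, 0.987, -0.0], [0.987, 0.161, 0.0], [0.0, -0.0, -1.0]]
wrist_force: [0.4, -0.2, -0.3]
grip_width: 0.0428
grasp_force: 0.0
```

Request:
{"api": "send_rows", "payload": {
  "motion": [
    {"hand": 50,"delta_pos": [0,0,-2],"turn": 0},
    {"hand": 50,"delta_pos": [0,0,-6],"turn": 0},
    {"hand": 50,"delta_pos": [0,0,-10],"turn": 0},
    {"hand": 20,"delta_pos": [0,0,-12],"turn": 0},
    {"hand": 0,"delta_pos": [0,0,-12],"turn": 0}
  ]
}}

```text
time: 11.05
tool_pos: [0.5353, 0.0193, 0.1801]
tcp_rot: [[-0.161, 0.987, 0.007], [0.987, 0.161, 0.0], [-0.001, 0.007, -1.0]]
wrist_force: [-0.2, -0.6, -0.5]
grip_width: 0.0142
grasp_force: 0.0
```

Run:
```python
from h import *
goto([.505,.2105,.125],9.2)
for n in("top","side"):snap(n,n+"2.png")
```

```text
delta [19.36  0.05  5.49] turn 0.06 t 11.05
```

Request:
{"api": "send_rows", "payload": {
  "motion": [
    {"hand": 0,"delta_pos": [5,0,0],"turn": 0},
    {"hand": 0,"delta_pos": [10,0,0],"turn": 0},
    {"hand": 0,"delta_pos": [15,0,0],"turn": 0},
    {"hand": 0,"delta_pos": [19.3,0,0],"turn": 0},
    {"hand": 0,"delta_pos": [19.3,0,3.5],"turn": 0},
    {"hand": 0,"delta_pos": [19.3,0,6.5],"turn": 0},
    {"hand": 0,"delta_pos": [19.3,0,8],"turn": 0},
    {"hand": 0,"delta_pos": [19.3,0,9],"turn": 0},
    {"hand": 0,"delta_pos": [19.3,0,10],"turn": 0},
    {"hand": 0,"delta_pos": [19.3,0,10.5],"turn": 0},
    {"hand": 0,"delta_pos": [19.3,0,10.5],"turn": 0}
  ]
}}

```text
time: 12.25
tool_pos: [0.5017, 0.2096, 0.0714]
tcp_rot: [[-0.161, 0.987, -0.002], [0.987, 0.161, -0.0], [-0.0, -0.002, -1.0]]
wrist_force: [-3.3, 0.1, 3.2]
grip_width: 0.0001
grasp_force: 1.7
```

Request:
{"api": "send_rows", "payload": {
  "motion": [
    {"hand": 0,"delta_pos": [0,0.2,0.2],"turn": 0},
    {"hand": 0,"delta_pos": [0,0.2,0.4],"turn": 0},
    {"hand": 0,"delta_pos": [0,0.2,0.4],"turn": 0},
    {"hand": 0,"delta_pos": [0,0.2,0.4],"turn": 0}
  ]
}}

```text
time: 12.65
tool_pos: [0.5048, 0.21, 0.0682]
tcp_rot: [[-0.161, 0.987, 0.001], [0.987, 0.161, 0.0], [-0.0, 0.001, -1.0]]
wrist_force: [-0.7, -1.3, 3.5]
grip_width: -0.0001
grasp_force: 1.7
```

Request:
{"api": "send_rows", "payload": {
  "motion": [
    {"hand": 0,"delta_pos": [0,0,0.2],"turn": 0},
    {"hand": 0,"delta_pos": [0,0,0.4],"turn": 0},
    {"hand": 0,"delta_pos": [0,0,0.4],"turn": 0},
    {"hand": 0,"delta_pos": [0,0,0.4],"turn": 0}
  ]
}}

```text
time: 13.05
tool_pos: [0.5049, 0.2099, 0.0659]
tcp_rot: [[-0.161, 0.987, 0.002], [0.987, 0.161, 0.0], [-0.0, 0.002, -1.0]]
wrist_force: [-3.6, -3.1, 16.5]
grip_width: -0.0001
grasp_force: 8.1
```

Request:
{"api": "send_rows", "payload": {
  "motion": [
    {"hand": 0,"delta_pos": [0,0,0.2],"turn": 0},
    {"hand": 0,"delta_pos": [0,0,0.2],"turn": 0},
    {"hand": 0,"delta_pos": [0,0,0.2],"turn": 0},
    {"hand": 0,"delta_pos": [0,0,0.2],"turn": 0}
  ]
}}

```text
time: 13.45
tool_pos: [0.505, 0.2099, 0.0653]
tcp_rot: [[-0.161, 0.987, 0.003], [0.987, 0.161, 0.0], [-0.0, 0.003, -1.0]]
wrist_force: [-7.2, -4.0, 26.9]
grip_width: -0.0003
grasp_force: 12.8
```

Run:
```python
from h import *
s=robot.get_state();print(s["tool_pos"],s["wrist_force"])
C,im=snap("side","s3.png");Ct,t=snap("top","t3.png")
o=np.zeros((600,800,3),np.uint8)
t2=cv2.imread("pics/top2.png")
o[:300,:400]=cv2.resize(t[172:226,240:312],(400,300),interpolation=cv2.INTER_CUBIC)
o[300:,:400]=cv2.resize(t2[172:226,240:312],(400,300),interpolation=cv2.INTER_CUBIC)
s2=cv2.imread("pics/side2.png")
o[:300,400:]=cv2.resize(im[165:225,250:330],(400,300),interpolation=cv2.INTER_CUBIC)
o[300:,400:]=cv2.resize(s2[165:225,250:330],(400,300),interpolation=cv2.INTER_CUBIC)
cv2.imwrite("pics/c9.png",o)
```

```text
[0.50502952 0.20994639 0.06533929] [-7.21847486 -3.9593089  26.86462937]
```

View pics/c9.png

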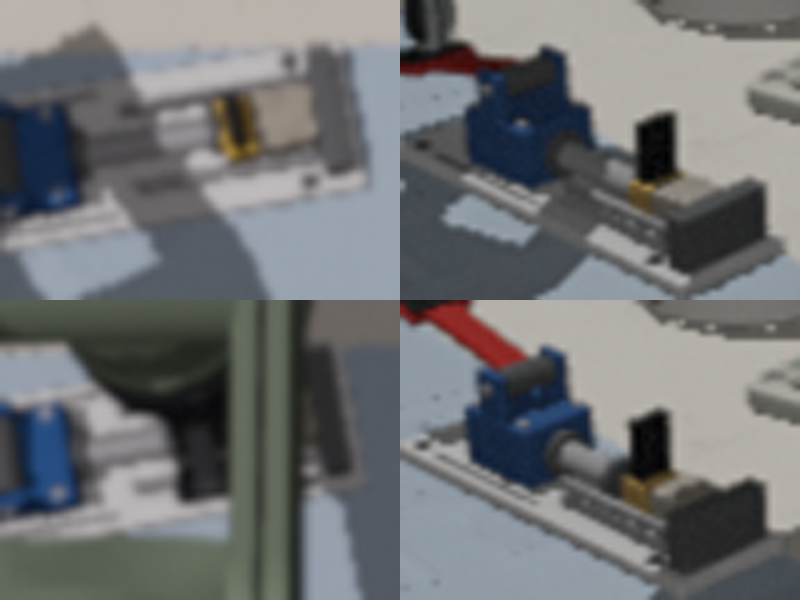

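The spacer stands upright against the cube, and the ram has reached it. Resistance came about 1.6 mm of pad travel before the bare stop (27 N at z 0.0653, against 24 N at 0.0636). That suggests a grip but only just, so I'll let the pedal up and look closely at the spacer/cube seam.

Request:
{"api": "send_rows", "payload": {
  "motion": [
    {"hand": 0,"delta_pos": [0,0,-3],"turn": 0},
    {"hand": 0,"delta_pos": [0,0,-7],"turn": 0},
    {"hand": 0,"delta_pos": [0,0,-11],"turn": 0},
    {"hand": 0,"delta_pos": [-5,0,-14],"turn": 0},
    {"hand": 0,"delta_pos": [-10,0,-14],"turn": 0},
    {"hand": 0,"delta_pos": [-15,0,-14],"turn": 0},
    {"hand": 0,"delta_pos": [-20,0,-14],"turn": 0},
    {"hand": 0,"delta_pos": [-25,0,-14],"turn": 0},
    {"hand": 0,"delta_pos": [-27.5,0,-12],"turn": 0},
    {"hand": 0,"delta_pos": [-27.5,0,-12],"turn": 0},
    {"hand": 0,"delta_pos": [-27.5,0,-12],"turn": 0}
  ]
}}

```text
time: 14.65
tool_pos: [0.5484, -0.0617, 0.181]
tcp_rot: [[-0.159, 0.987, -0.001], [0.987, 0.159, 0.001], [0.001, -0.001, -1.0]]
wrist_force: [-0.5, 0.5, 0.9]
grip_width: 0.0002
grasp_force: 0.0
```

Run:
```python
from h import *
C,im=snap("wrist","w5.png");np.savez("w5.npz",M=C[0],R=C[1],o=C[2])
J=(.5262,.0641,.1517);u=proj(C,T(J,(.001,-.045,.03)));print(u,robot.get_state()["tool_pos"])
x,y=int(u[0]),int(u[1]);y0=max(0,y-37)
cv2.imwrite("pics/w5c.png",cv2.resize(im[y0:y0+75,x-50:x+50],(800,600),interpolation=cv2.INTER_CUBIC));print(x-50,y0)
```

```text
[317.18681981 101.35491123] [ 0.54863093 -0.06089023  0.18157517]
267 64
```

View pics/w5c.png

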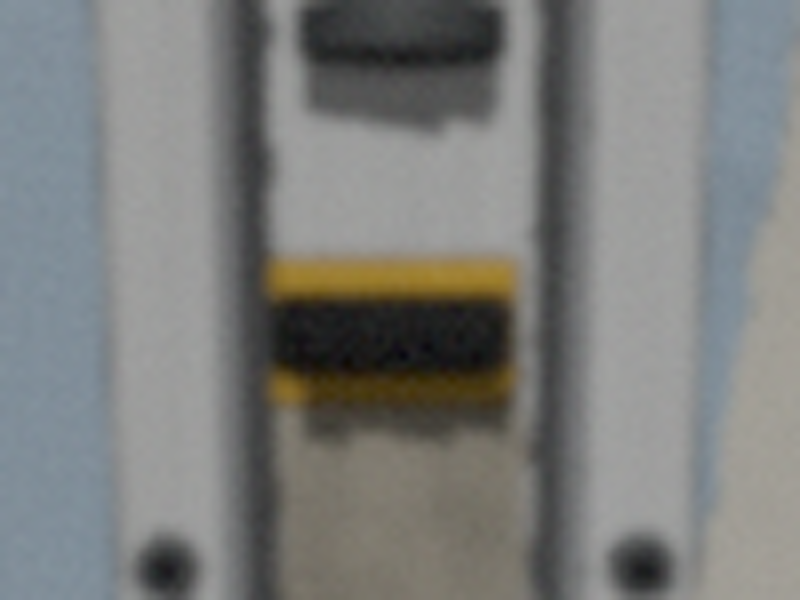

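The brass foot sits directly against the cube with no slot at y≈402. So the ram did drive it home and gripped. I'll check the remaining gap numerically.

Run:
```python
from h import *
z=np.load("w5.npz");C=(z["M"],z["R"],z["o"]);J=np.array([.5262,.0641,.1600])
g=lambda x,y:np.array([267+x/8-.44,64+y/8-.44])
c,s=np.cos(J[2]),np.sin(J[2])
def inv(P):d=P[:2]-J[:2];return np.round([1e3*(c*d[0]+s*d[1]),1e3*(-s*d[0]+c*d[1])],1)
for n,u,zz in[("spacer front",(392,262),.038),("sp rear",(392,403),.038),("ram bottom",(400,68),.014),("ram mid",(400,50),.026),("ram top",(400,30),.038),("spL",(268,280),.038),("spR",(515,280),.038),("tabL",(275,300),.072),("tabR",(512,300),.072)]:print(n,inv(ray(C,g(*u),zz)))
goto([.505,.2105,.125],9.2)
```

```text
spacer front [ -0.8 -40.8]
sp rear [ -0.8 -55.8]
ram bottom [  0.  -18.9]
ram mid [  0.1 -18.2]
ram top [  0.2 -17.4]
spL [-14.5 -42.7]
spR [ 12.8 -42.7]
tabL [-11.8 -45. ]
tabR [ 11.2 -45.1]
delta [27.48  0.05  5.67] turn 0.04 t 14.7
```

Run:
```python
from h import *
C,n=snap("side","s5.png")
a=cv2.imread("pics/side2.png");b=cv2.imread("pics/s3.png");n=cv2.imread("pics/s5.png")
# tab region in side2: crop coords (630-670,410-475)-> /5 +(250,165)
def tr(I,K,box,nm):
    x,y,w,h=box;U=lambda q:cv2.resize(cv2.cvtColor(q,cv2.COLOR_BGR2GRAY),None,fx=8,fy=8,interpolation=cv2.INTER_CUBIC)
    t=U(I[y:y+h,x:x+w]);m=8;S=U(K[y-m:y+h+m,x-m:x+w+m]);r=cv2.matchTemplate(S,t,cv2.TM_CCOEFF_NORMED);_,v,_,l=cv2.minMaxLoc(r)
    print(nm,np.array(l)/8-m,round(v,3))
for nm,K in(("press",b),("now",n)):
    tr(a,K,(292,184,18,16),"tab "+nm);tr(a,K,(299,197,14,8),"cube "+nm);tr(a,K,(303,202,22,16),"backstop "+nm);tr(a,K,(262,175,24,20),"housing "+nm)
for d in(.001,.005):
    J=(.5262,.0641,.16);print("px for mm",d*1e3,proj(C,T(J,(0,-.045-d,.06)))-proj(C,T(J,(0,-.045,.06))))
```

```text
tab press [1.25 0.25] 0.968
cube press [1.875 0.875] 0.924
backstop press [0.375 0.75 ] 0.877
housing press [-0.125  1.125] 0.787
tab now [1.125 0.375] 0.995
cube now [1.875 0.875] 0.925
backstop now [0.375 0.75 ] 0.879
housing now [0. 0.] 0.999
px for mm 1.0 [0.25974258 0.11336194]
px for mm 5.0 [1.30179633 0.56815545]
```

Request:
{"api": "send_rows", "payload": {
  "motion": [
    {"hand": 0,"delta_pos": [5,0,0],"turn": 0.6},
    {"hand": 0,"delta_pos": [10,0,0],"turn": 0.6},
    {"hand": 0,"delta_pos": [15,0,0],"turn": 0.6},
    {"hand": 0,"delta_pos": [20,0,0],"turn": 0.6},
    {"hand": 0,"delta_pos": [25,0,0],"turn": 0.6},
    {"hand": 0,"delta_pos": [27.5,0.1,0],"turn": 0.6},
    {"hand": 0,"delta_pos": [27.5,0.1,4],"turn": 0.6},
    {"hand": 0,"delta_pos": [27.5,0.1,7],"turn": 0.6},
    {"hand": 0,"delta_pos": [27.5,0.1,9],"turn": 0.6},
    {"hand": 0,"delta_pos": [27.5,0.1,10],"turn": 0.6},
    {"hand": 0,"delta_pos": [27.5,0.1,10.7],"turn": 0.6},
    {"hand": 0,"delta_pos": [27.5,0.1,10.7],"turn": 0.6},
    {"hand": 0,"delta_pos": [27.5,0.1,10.7],"turn": 0.6}
  ]
}}

```text
time: 16.05
tool_pos: [0.5056, 0.2108, 0.0759]
tcp_rot: [[-0.151, 0.989, 0.001], [0.989, 0.151, 0.001], [0.001, 0.001, -1.0]]
wrist_force: [-1.4, 1.4, 2.2]
grip_width: 0.0002
grasp_force: 1.6
```

Request:
{"api": "send_rows", "payload": {
  "motion": [
    {"hand": 0,"delta_pos": [-0.1,0,0.3],"turn": 0},
    {"hand": 0,"delta_pos": [-0.1,0,0.6],"turn": 0},
    {"hand": 0,"delta_pos": [-0.1,0,0.8],"turn": 0},
    {"hand": 0,"delta_pos": [-0.1,0,0.8],"turn": 0},
    {"hand": 0,"delta_pos": [-0.1,0,0.8],"turn": 0},
    {"hand": 0,"delta_pos": [-0.1,0,0.8],"turn": 0}
  ]
}}

```text
time: 16.65
tool_pos: [0.5063, 0.2096, 0.0672]
tcp_rot: [[-0.151, 0.989, 0.002], [0.989, 0.151, 0.001], [0.0, 0.002, -1.0]]
wrist_force: [1.8, 3.5, 3.7]
grip_width: -0.0001
grasp_force: 2.0
```

Request:
{"api": "send_rows", "payload": {
  "motion": [
    {"hand": 0,"delta_pos": [0,0,0.1],"turn": 0},
    {"hand": 0,"delta_pos": [0,0,0.1],"turn": 0},
    {"hand": 0,"delta_pos": [0,0,0.1],"turn": 0}
  ]
}}

```text
time: 16.95
tool_pos: [0.5063, 0.2096, 0.0666]
tcp_rot: [[-0.151, 0.989, 0.002], [0.989, 0.151, 0.001], [0.0, 0.002, -1.0]]
wrist_force: [1.2, 3.5, 7.6]
grip_width: -0.0001
grasp_force: 3.6
```

Request:
{"api": "send_rows", "payload": {
  "motion": [
    {"hand": 0,"delta_pos": [0,0,0.1],"turn": 0},
    {"hand": 0,"delta_pos": [0,0,0.1],"turn": 0},
    {"hand": 0,"delta_pos": [0,0,0.1],"turn": 0}
  ]
}}

```text
time: 17.25
tool_pos: [0.5064, 0.2096, 0.0663]
tcp_rot: [[-0.151, 0.989, 0.003], [0.989, 0.151, 0.001], [0.0, 0.003, -1.0]]
wrist_force: [-0.1, 3.7, 11.9]
grip_width: -0.0001
grasp_force: 5.9
```

Request:
{"api": "send_rows", "payload": {
  "motion": [
    {"hand": 0,"delta_pos": [0,0,0.2],"turn": 0},
    {"hand": 0,"delta_pos": [0,0,0.2],"turn": 0},
    {"hand": 0,"delta_pos": [0,0,0.2],"turn": 0},
    {"hand": 0,"delta_pos": [0,0,0.2],"turn": 0}
  ]
}}

```text
time: 17.65
tool_pos: [0.5065, 0.2096, 0.0657]
tcp_rot: [[-0.151, 0.989, 0.003], [0.989, 0.151, 0.001], [0.001, 0.004, -1.0]]
wrist_force: [-3.0, 1.1, 20.6]
grip_width: -0.0002
grasp_force: 10.6
```

The repeat press, at the same spot and orientation as the bare press, gave the same result. Force rises steeply from z 0.067 (12 N at 0.0663, 21 N at 0.0657), while the bare stop only began at about 0.065. So the ram is gripping the stack before its stop, and one spacer is enough. I'll hold the press, check it is steady, and hand in.

Request:
{"api": "send_rows", "payload": {
  "motion": [
    {"hand": 0,"delta_pos": [0,0,0],"turn": 0},
    {"hand": 0,"delta_pos": [0,0,0],"turn": 0},
    {"hand": 0,"delta_pos": [0,0,0],"turn": 0},
    {"hand": 0,"delta_pos": [0,0,0],"turn": 0},
    {"hand": 0,"delta_pos": [0,0,0],"turn": 0}
  ]
}}

```text
time: 18.15
tool_pos: [0.5065, 0.2096, 0.0657]
tcp_rot: [[-0.151, 0.989, 0.003], [0.989, 0.151, 0.001], [0.001, 0.004, -1.0]]
wrist_force: [-4.0, 1.5, 20.9]
grip_width: -0.0001
grasp_force: 10.6
```

```bash
python3 -c "
from cell import robot
print(robot.close_job())"
```

```text
the job is handed in; nothing more can be done
None
```

I handed the job in at 18 s of robot time, with one spacer upright against the cube, the other two left in the rack, and the pedal held down at about 21 N; the hand-in returned no verdict, and I judged the grip by feel, a close call since the ram gripped only about 1 mm before its full travel, the same on both presses.

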